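Hang the instrument caddy on its keyhole screw

ROBOT

A 6-joint arm with a two-finger parallel gripper is mounted at the origin on the work surface. World frame = base frame: x ahead of the robot, y to its left, z up, the work surface at z = 0. Lengths are in m, angles in rad, forces in N, time in s.
With the tool pointing down it reaches from about 0.425 to 0.95 m from the base axis. Payload 3.5 kg.
Tool frame: the origin (TCP) lies between the finger pads; the fingertips stand 22 mm ahead of it and the grasp point (between the pads) lies 3 mm ahead of it (ctrl.nose_length is the z of the fingertips in the tool frame, in m); z points along the fingers, y is the line along which they close (so a half turn about z gives the same grasp; the last joint's range is limited). The gripper opens to 85 mm and grips with 20 to 120 N. Pads are 22 mm wide; open, the fingers measure 114 mm over their backs; the gripper's body (76 mm by 85 mm) begins 54 mm behind the grasp point. The pads swing forward as they close: fully open they stand 13 mm farther back than shut.
Start: joints at [-1.251, 0.286, 1.577, -0, 1.279, -0.15], TCP at [0.306, -0.602, 0.253] pointing down, gripper open.
Joint ranges: [-2.77, 2.77], [-0.9, 2.22], [0.21, 2.48], [-1.53, 4.67], [0.24, 2.81], [-2.84, 2.84]. Speed limits (rad/s): [2.79, 2.79, 3.14, 3.14, 3.14, 3.14].

INTERFACE

Orientations are given as a unit quaternion [x, y, z, w].
In Python, from plant import ctrl gives the robot as it stands. The module is installed in compiled form; this text tells all that it offers.
- The arm moves only by the tool send_rows, never from a script. Its argument "rows" is text: rows parted by semicolons, each of 7 numbers parted by spaces: the turn, a rotation vector about the tool's x, y, z in parts of the range, where 1.0 means 90 degrees, then the shift along the tool's x, y, z in a scale on which 1.0 is 1000 mm, then the opening, from -1 (shut) to 1 (fully open). A call has 1 to 8 rows; each row is the pose to reach, as a shift and turn from the pose commanded when the call began, along the tool's axes at that moment; what a row does not reach only later rows make up. A row lasts 1/8 s, in which the tool goes at most 62.5 mm and 10.7 degrees, less where a joint would pass 70% of its speed; a pose out of reach is approached as far as the arm can. Shift and turn numbers lie between -1 and 1, and a call with a number outside is refused. A call with a gripper value outside its range is refused whole. The fingers move at their own pace and stop on an object; "grip_force" is the grip in N (left out, the last holds). Time passes only in rows, so rows that repeat a pose let the fingers close. It gives the time, the measured TCP pose, the force, the opening and the grip force at its end, in the units of the state.
- ctrl.get_state(): the state, without advancing time (a new reading comes with each control period).
- ctrl.read_camera(name): name is "scene" or "side" or "wrist"; returns a dict with "color" (384x512x3 uint8, red, green, blue), "fx", "fy", "cx", "cy" (pixels), "extrinsics" (4x4, takes a point from world to camera coordinates). Camera axes: x right, y down, z forward; pixel columns grow to the right and rows downward; lengths in m; the calibration is good to about 2 mm. A picture is of the moment at which its call begins. There is no depth.
- ctrl.sign_off(): hands the job in; it is judged then, once.
Trained networks look in a picture, given as the dict that the camera call returned (one of the last four; its "shot" number tells which), for a name from the list of things; names that differ only in an ending like _2 or _b are one class to them, and where a whole thing is asked for, a point or a joint stands for the part that bears it (a point fixed in the world has none). Each returns a list of dicts, best first, with "p" (0 to 1); they miss things now and then, are a little off and sometimes report something else, mostly with a low value. They report only what shows in the picture. A call takes as long as a camera call.
- ctrl.look_for(picture, target): "position" ([x, y, z] in m, in the coordinates of the camera as it stood for that picture, good to about 4 mm: the middle of the surface that is visible of it).
The state is a dict: "time": time; "qpos": joint angles; "dq": joint speeds; "joint_efforts": joint torques, N m; "eef_pos": TCP position; "tcp_rot": TCP orientation; "contact_force": force on the tool from outside, world axes, zero at the start; "wrist_torque": the same for the moment, N m; "opening": opening from 0.0 (shut) to 1.0 (fully open); "finger_force": force on a finger pad.
Only numpy, scipy, OpenCV 4.12 (cv2) and the standard library are available. Lean on these libraries where they do the work, as an engineer would, in place of code of your own. Each camera call takes 0.05 s, during which the arm holds its last target. There are 200 camera calls.

TASK

Pick up the black instrument caddy by its tab and hang it on the small upright panel: bring the wide part of its keyhole over the screw head, press it back against the sprung bumpers and slide it down until the screw is fully home at the top of the slot and the catch pin snaps out, then let go. Work gently, pushing with no more than about 20 N (2 kg) anywhere, keep the caddy upright, and leave the jar, slide box, dish and pen cup where they are.

Things in the scene. Friction and masses are not known exactly. Their poses are not given: they have to be found in the camera images.
- panel: Fixed upright light-grey panel, 160 wide, 145 high, 12 thick. Front face looks along its own -x, z up; it faces away from the robot, give or take 0.35 rad. Origin: bottom edge of the front face, mid-width, at table height. Dark steel foot 10 high reaches 40 in front of and 100 behind the face; two ribs behind, 60 high.
- mount (a point): Point on the panel's front face, mid-width, 115 above the table, axes as the panel: mid-height of the screw's adjusting range. The steel screw stands out along -x mid-width, clamped up to 8 above or below this point, how much is not given: look or feel for it. Shank 6 diameter; round head 14 diameter, 4 thick, underside 9.5 and outer face 13.5 from the panel face.
- bumper0 (a joint): Travel in m (0 out, 0.0092 in) of one of two equal black sprung bumpers, 10 diameter, 28 either side of the screw at its height, 9.5 out of the face. Together they push back 2.4 N at first touch, 4.8 N at 4 mm, 8 N fully in. Once released they clamp the plate against the head, so its weight does not pull the caddy home: push it down (about 5 to 15 N) to a firm stop.
- catch (a joint): Travel in m (0 out, 0.0089 in) of the steel catch pin, 10 diameter, sprung with 1 to 2 N, 22.5 below the screw's axis, standing 9 out of the face. The plate pushes it in; when the screw is home (within 1.5) at the top of the slot, it snaps out through the plate's wide opening and locks the caddy.
- caddy: Loose black plastic caddy, 0.18 to 0.31 kg. Back plate 4 thick, 80 wide (y), 120 high; open tray at its foot, 42 high, reaching 55 to its own -x (front). Origin: bottom edge of the plate's back face, mid-width; z up. Keyhole through the plate: eight-sided opening 18 across centred 65 above the bottom, sloping at its top corners into a slot 8 wide that ends 88 above the bottom.
- seat (a point): Point on the plate's back face, mid-width, 85 above the bottom, that lies on the screw's axis when home; 20 above the opening's centre. To hang: caddy at the panel's yaw, seat 20 above the screw, plate pressed back until its back face is less than 5 from the panel face (only then does it pass behind the head), then down 20. Axes as the caddy.
- tab (a point): Grasp point on the upright grip tab on top of the plate: tab 10 thick (x), 44 wide, 118 to 173 above the bottom, its back flush with the plate's; this point mid-thickness, 153 above the bottom. Pinch across the thickness from above. At home the panel's top edge is 107 to 123 above the caddy's bottom: fingertips no more than 25 below this point clear it. Axes as the caddy.
- jar: Specimen jar, 56 diameter, 80 high; origin under its centre. Leave alone.
- slidebox: Slide box, 82 x 102 x 32 high; origin under its centre. Leave alone.
- dish: Clear flat culture dish, 90 diameter, 16 high; origin under its centre. Leave alone.
- pencup: Green cup with pens, 76 diameter, 95 high (pens to 150); origin under its centre. Leave alone.

How it is judged:
On the way, in this order (a step that is already met when the one before it is completed fails the run):
1. the caddy is lifted clear of the table (height (world z) of caddy above 0.03 m), for 0.1 s.
2. the wide part of the keyhole is over the screw head, the plate within 8.5 mm of the panel (x of seat in the frame of mount between -0.0085 and 0.003 m and z of seat in the frame of mount between 0.009 and 0.031 m and y of seat in the frame of mount between -0.005 and 0.005 m), for 0.05 s.
At the end, for the whole second after the job is handed in: The caddy hangs released and still, screw at the top of the slot: catch pin out (within 1.5 mm), seat within 10 mm in height (the screw's adjusting range) and 2.5 mm sideways of the mount point, plate no more than 7 mm from the panel, so behind the head, square and upright within 0.1 rad (x of seat in the frame of mount between -0.007 and 0.002 m and z of seat in the frame of mount between -0.0095 and 0.0105 m and value of joint catch below 0.0015 m and y of seat in the frame of mount between -0.0025 and 0.0025 m and linear speed of caddy below 0.01 m/s and angle between the x axis of caddy and the x axis of panel, either way round below 0.1 rad and angle between the z axis of caddy and the z axis of panel, either way round below 0.1 rad); the robot touches nothing.
It fails at once if the caddy is pressed against the panel, its screw or its bumpers with more than 35 N, the bumpers' own clamping (up to 12 N) included (contact force between caddy and panel above 35 N).
It fails at once if the caddy is tipped more than 0.5 rad (angle between caddy's own z axis and vertical above 0.5 rad).
It fails at once if the jar, slide box, dish or pen cup is moved more than 20 mm (distance of any of jar, slidebox, dish, pencup from where it was at the start of the episode above 0.02 m).
It also fails if it takes over 64 s, if anything falls off the work surface, if the arm or the gripper's body presses on something with over 40 N, if the wrist force passes 120 N, or if a joint passes its speed limit or range.

## Working session

There is one attempt and no reset: what is moved stays moved. The work goes in short steps, Python scripts to look and compute and a tool call to move; the robot and the scene stay as the last step left them, time stands still between calls to the robot, and variables do not carry over. Pictures are saved under pics/ and viewed, at most 10 in all, crops included, and the job is handed in when it is done.

Besides the shell and the picture viewer there is one more tool, called after "Request:" in YAML: its name, and indented under it one key for each argument. send_rows: Moves the arm, as the interface text tells. Its arguments: {"type":"object","properties":{"rows":{"type":"string"},"grip_force":{"type":"number"}},"required":["rows"]}

```bash
mkdir -p pics
cat > h.py <<'E'
import numpy as np, cv2
from scipy.spatial.transform import Rotation as R
from plant import ctrl
def cam(n,save=None):
    p=ctrl.read_camera(n)
    if save: cv2.imwrite('pics/'+save,p['color'][...,::-1])
    return p
def w(p,c):
    E=np.array(p['extrinsics']); return E[:3,:3].T@(np.array(c)-E[:3,3])
def proj(p,X):
    E=np.array(p['extrinsics']); c=E[:3,:3]@np.array(X)+E[:3,3]
    return np.array([p['fx']*c[0]/c[2]+p['cx'],p['fy']*c[1]/c[2]+p['cy']])
def ray(p,u):
    E=np.array(p['extrinsics']); d=np.array([(u[0]-p['cx'])/p['fx'],(u[1]-p['cy'])/p['fy'],1.])
    d=E[:3,:3].T@d; return -E[:3,:3].T@E[:3,3], d/np.linalg.norm(d)
def tri(obs):
    A=0;b=0
    for p,u in obs:
        o,d=ray(p,u); M=np.eye(3)-np.outer(d,d); A=A+M; b=b+M@o
    return np.linalg.solve(A,b)
E
python3 - <<'E'
from h import *
np.set_printoptions(precision=4,suppress=True)
ims=[]
for n in ['scene','side']:
    p=cam(n); ims.append(p['color'][...,::-1])
    print(n,w(p,[0,0,0]),p['fx'])
    for t in ['panel','caddy','tab','jar','slidebox','dish','pencup']:
        for r in ctrl.look_for(p,t)[:2]: 
            X=w(p,r['position']);print(t,round(r['p'],2),X,proj(p,X))
    cv2.imwrite(f'pics/{n}0.png',cv2.resize(ims[-1],(800,600)))
s=ctrl.get_state();print(s['time'],s['eef_pos'],s['tcp_rot'],s['contact_force'])
E
```

```text
scene [1.1005 0.5414 1.0198] 385.75528776458475
panel 0.89 [0.559  0.1439 0.0458] [275.4739 203.9506]
panel 0.66 [ 0.5376 -0.1642  0.0422] [209.2607 152.0759]
tab 0.67 [ 0.5368 -0.1651  0.0392] [209.3187 152.3887]
jar 0.87 [0.7195 0.0164 0.061 ] [208.1834 211.8323]
slidebox 0.74 [0.7183 0.2258 0.0349] [262.1567 257.3108]
dish 0.76 [ 0.72   -0.2427  0.0157] [154.406  176.9534]
pencup 0.92 [0.5118 0.4129 0.0717] [361.2921 239.9228]
side [0.4206 0.7688 0.6716] 377.17395540480913
panel 0.82 [0.5281 0.1532 0.013 ] [283.7814 254.1472]
caddy 0.91 [ 0.5381 -0.1476  0.0337] [301.1933 176.0177]
tab 0.83 [ 0.5379 -0.1523  0.0342] [301.5417 174.9926]
jar 0.97 [0.7032 0.0209 0.0507] [229.9521 197.4833]
slidebox 0.67 [0.705  0.2373 0.0289] [200.2412 261.8637]
dish 0.77 [ 0.7087 -0.2402  0.0185] [253.8033 157.0654]
pencup 0.67 [0.5055 0.4245 0.0693] [265.8442 346.2326]
pencup 0.37 [0.5295 0.1501 0.0084] [283.4134 254.458 ]
0.8 [ 0.3056 -0.6018  0.2534] [0.9725 0.2327 0.     0.    ] [-0.7545  0.4874  0.0087]
```

View pics/scene0.png

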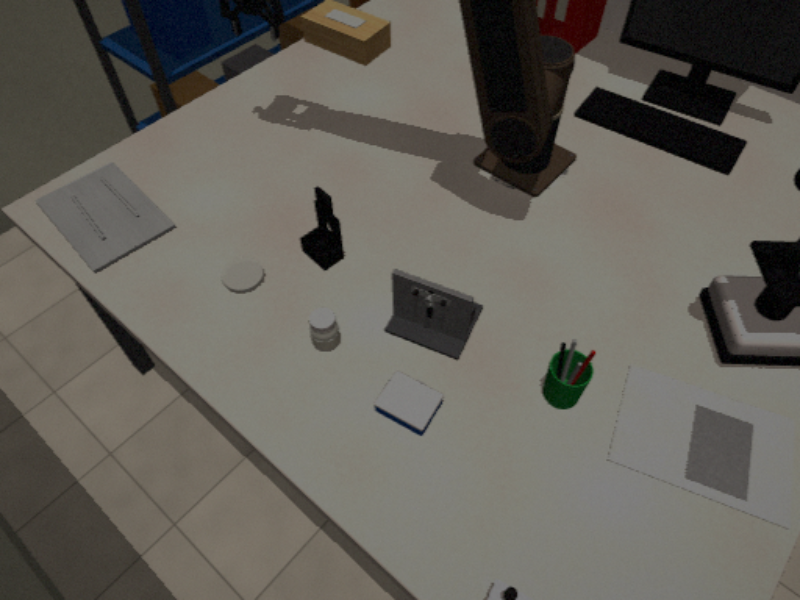

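View pics/side0.png

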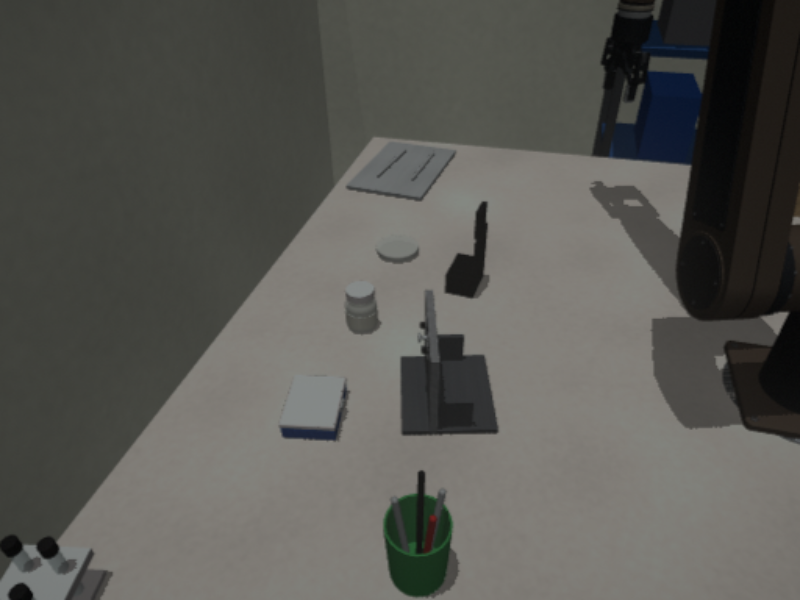

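Scene view: the caddy is at about (322,230) with its tab up at (322,195), and its tray faces +x. The panel is at (430,310) and its screw side faces +x. The side view agrees, with the caddy at (468,265) and the panel at (430,360). I'll bring the wrist camera over the caddy.

Units first: shifts go in shares of 1000 mm and turns go in shares of 90 degrees. So 354 mm / 1000 = 0.354, -269 mm / 1000 = -0.269, -63 degrees / 90 = -0.7.

Request:
send_rows:
  rows: "0 0 -0.7 0.354 -0.269 -0.107 1;0 0 -0.7 0.354 -0.269 -0.107 1;0 0 -0.7 0.354 -0.269 -0.107 1;0 0 -0.7 0.354 -0.269 -0.107 1;0 0 -0.7 0.354 -0.269 -0.107 1;0 0 -0.7 0.354 -0.269 -0.107 1;0 0 -0.7 0.354 -0.269 -0.107 1;0 0 -0.7 0.354 -0.269 -0.107 1"

```text
time: 1.8
eef_pos: [0.5006, -0.1991, 0.3621]
tcp_rot: [0.706, 0.708, 0.0, 0.001]
contact_force: [-0.3, -0.8, 0.6]
opening: 0.999
finger_force: 0.0
```

Run:
```python
from h import *
np.set_printoptions(precision=4,suppress=True)
p=cam('wrist')
s=ctrl.get_state();print(s['time'],s['eef_pos'],s['tcp_rot'])
print(w(p,[0,0,0]),p['fx'],np.array(p['extrinsics'])[:3,:3])
for t in ['panel','caddy','tab','seat','mount']:
    for r in ctrl.look_for(p,t)[:2]:
        X=w(p,r['position']);print(t,round(r['p'],2),X,proj(p,X))
cv2.imwrite('pics/w1.png',cv2.resize(p['color'][...,::-1],(800,600)))
```

```text
1.85 [ 0.501  -0.1986  0.3621] [0.7062 0.708  0.001  0.0011]
[ 0.4995 -0.1269  0.4805] 286.35212205346136 [[ 1.      0.0014  0.0021]
 [ 0.0008 -0.9585  0.2849]
 [ 0.0024 -0.2849 -0.9585]]
caddy 0.9 [ 0.554  -0.1647  0.0397] [289.9253 129.6186]
tab 0.82 [ 0.5567 -0.1622  0.0403] [291.8207 127.9835]
seat 0.88 [ 0.5507 -0.1592  0.0381] [287.7531 125.8389]
```

View pics/w1.png

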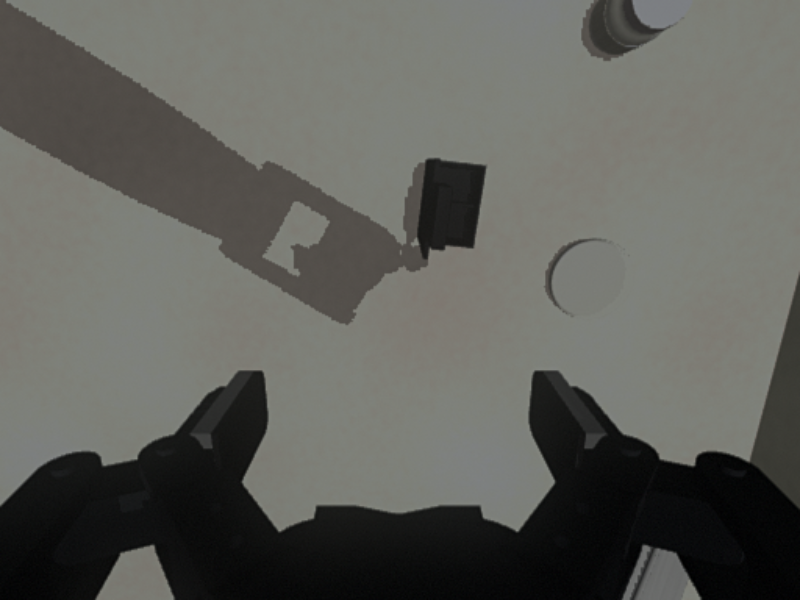

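The wrist view shows the caddy from above: tray right edge from (485,165) to (473,247), tab at about (427,250), turned about −8°. I'll fit its silhouette in all three views.

```bash
cat > fit.py <<'E'
from h import *
from scipy.optimize import minimize
S=4
def box(x0,x1,y0,y1,z0,z1): return np.array([[x,y,z] for x in(x0,x1) for y in(y0,y1) for z in(z0,z1)])
CADDY=[box(-.004,0,-.04,.04,0,.12),box(-.055,0,-.04,.04,0,.042),box(-.010,0,-.022,.022,.118,.173)]
def T(q,P):  # q: x,y,yaw,z
    c,s=np.cos(q[2]),np.sin(q[2]); return P@np.array([[c,s,0],[-s,c,0],[0,0,1]])+[q[0],q[1],q[3] if len(q)>3 else 0]
def sil(p,q,parts,off):
    h,wd=p['color'].shape[:2]; m=np.zeros((h*S,wd*S),np.uint8)
    for B in parts:
        uv=np.array([proj(p,X) for X in T(q,B)])+off
        cv2.fillConvexPoly(m,cv2.convexHull(np.round((uv+.5)*S).astype(np.int32)),255)
    return cv2.resize(m,(wd,h),interpolation=cv2.INTER_AREA)/255.
def fit(views,q0,parts,thr,free_off=False,lo_thr=None):
    roi=[];tgt=[]
    for p in views:
        r=cv2.dilate((sil(p,q0,parts,np.zeros(2))>0).astype(np.uint8),np.ones((31,31)))>0
        g=cv2.cvtColor(p['color'],cv2.COLOR_RGB2GRAY).astype(float)
        roi.append(r); tgt.append(np.clip((thr+15-g)/30,0,1))
    def cost(v):
        c=0
        for i,p in enumerate(views):
            a=sil(p,v,parts,np.zeros(2)); c+=np.sum(((a-tgt[i])**2)[roi[i]])/np.sum(sil(p,q0,parts,np.zeros(2)))
        return c
    best=minimize(cost,q0,method='Nelder-Mead',options=dict(initial_simplex=[q0]+[np.array(q0)+d for d in np.diag([.01,.01,.1,.01][:len(q0)])],xatol=1e-4,fatol=1e-4))
    return best.x,best.fun,tgt
E
python3 - <<'E'
from fit import *
np.set_printoptions(precision=4,suppress=True)
vs=[cam(n) for n in('wrist','scene','side')]
q0=[.525,-.16,np.pi-.14]
for sel in ([0,1,2],[0],[1],[2],[0,1],[0,2]):
    v=[vs[i] for i in sel]; q,f,t=fit(v,q0,CADDY,50); print(sel,q[:2],np.degrees(q[2])-180,f)
    if sel==[0,1,2]: Q=q
tiles=[]
for p in vs:
    u=proj(p,[.53,-.155,.07]).astype(int); im=p['color'][...,::-1].copy()
    x,y=u-35; x=max(x,0);y=max(y,0); c=cv2.resize(im[y:y+70,x:x+70],(266,266),interpolation=cv2.INTER_CUBIC).astype(float)*1.8
    m=sil(p,Q,CADDY,np.zeros(2))[y:y+70,x:x+70]; m=(cv2.resize(m,(266,266))*255).astype(np.uint8)
    c=np.clip(c,0,255).astype(np.uint8); o=c.copy()
    cs,_=cv2.findContours((m>127).astype(np.uint8),cv2.RETR_EXTERNAL,2); cv2.drawContours(o,cs,-1,(0,255,0),1)
    tiles.append(np.vstack([c,o]))
cv2.imwrite('pics/c1.png',np.hstack(tiles))
E
```

```text
[0, 1, 2] [ 0.5247 -0.1648] -5.102579528028173 0.1600678303900804
[0] [ 0.5239 -0.1636] -5.693917805322343 0.028095788384525013
[1] [ 0.526  -0.1654] -7.979447355460508 0.022784573820970405
[2] [ 0.5252 -0.1639] -2.9043624083542454 0.03590638908742713
[0, 1] [ 0.5249 -0.1643] -6.612693468285926 0.09599681255771486
[0, 2] [ 0.5247 -0.1638] -4.178643446577894 0.08982000494728601
```

View pics/c1.png

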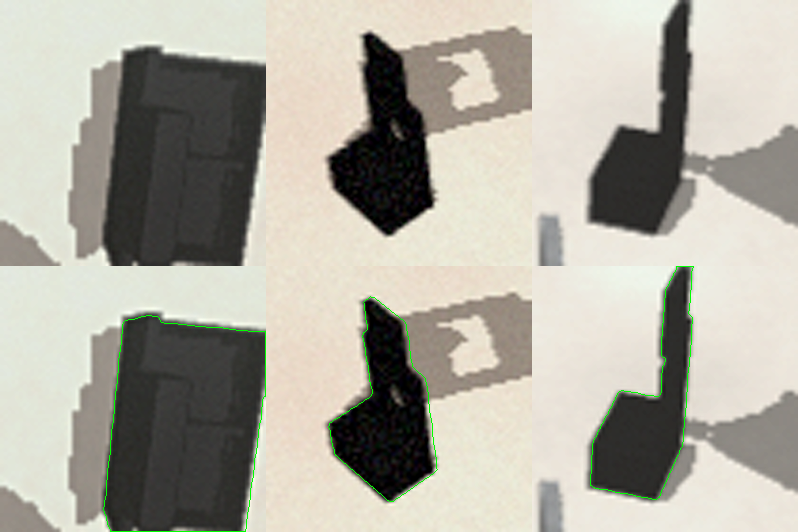

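The fit agrees in all three crops: origin (0.525,−0.164), yaw 180−5.5°. Next is the panel, with the wrist camera tilted to see its front.

To row units: 280 mm / 1000 = 0.28, 180 mm / 1000 = 0.18, 30 degrees / 90 = 0.3333.

Request:
send_rows:
  rows: "0.3333 0 0 0.28 0.18 0.01 1;0.3333 0 0 0.28 0.18 0.01 1;0.3333 0 0 0.28 0.18 0.01 1;0.3333 0 0 0.28 0.18 0.01 1;0.3333 0 0 0.28 0.18 0.01 1;0.3333 0 0 0.28 0.18 0.01 1;0.3333 0 0 0.28 0.18 0.01 1"

```text
time: 3.12
eef_pos: [0.6804, 0.0785, 0.3488]
tcp_rot: [0.683, 0.683, -0.184, -0.184]
contact_force: [0.2, 0.2, 0.2]
opening: 0.998
finger_force: 0.0
```

Run:
```python
from h import *
import pickle
np.set_printoptions(precision=4,suppress=True)
vs=[cam(n) for n in('wrist','scene','side')]
pickle.dump(vs,open('v2.pkl','wb'))
print(ctrl.get_state()['eef_pos'],w(vs[0],[0,0,0]))
for t in ['panel','mount','bumper0','catch']:
    for r in ctrl.look_for(vs[0],t)[:2]:
        X=w(vs[0],r['position']);print(t,round(r['p'],2),X,proj(vs[0],X))
cv2.imwrite('pics/w2.png',np.clip(cv2.resize(vs[0]['color'][...,::-1],(800,600)).astype(float)*1.6,0,255))
```

```text
[0.6796 0.0764 0.3504] [0.7401 0.1507 0.4511]
panel 0.84 [0.5579 0.1451 0.0625] [280.5387 108.0438]
mount 0.88 [0.5637 0.1415 0.0674] [282.7453 110.7029]
bumper0 0.72 [0.7121 0.011  0.0794] [383.1956 219.3493]
bumper0 0.62 [0.5563 0.1675 0.118 ] [261.0418  90.0536]
catch 0.43 [ 0.5379 -0.1571  0.0403] [271.6362 278.933 ][ WARN:0@3.690] global loadsave.cpp:1063 imwrite_ Unsupported depth image for selected encoder is fallbacked to CV_8U.
```

View pics/w2.png

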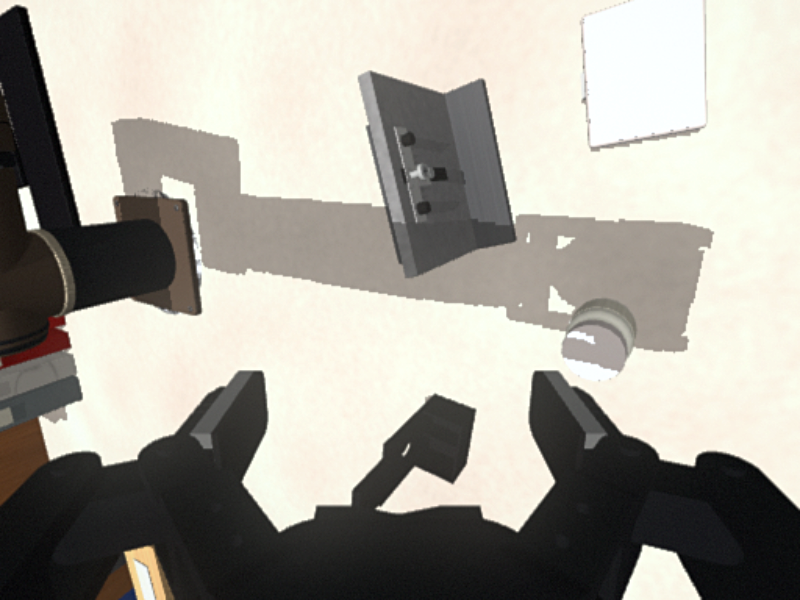

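The wrist view shows the panel turned about −12°, with the screw head near (424,171), bumpers at (406,138) and (423,208), and the catch below it. I'll fit the panel edges in all views and intersect the head's ray with the plane of its outer face.

```bash
cat > pan.py <<'E'
from fit import *
H=.145
SEG=[((0,-.08,H),(0,.08,H)),((.012,-.08,H),(.012,.08,H)),((0,-.08,.01),(0,-.08,H)),((0,.08,.01),(0,.08,H)),((-.04,-.08,.01),(-.04,.08,.01)),((0,-.08,.01),(0,.08,.01)),((-.04,-.08,.01),(0,-.08,.01)),((-.04,.08,.01),(0,.08,.01)),((0,-.08,H),(.012,-.08,H)),((0,.08,H),(.012,.08,H))]
def gmag(p,s):
    g=cv2.GaussianBlur(cv2.cvtColor(p['color'],cv2.COLOR_RGB2GRAY).astype(np.float32),(0,0),s); return cv2.Sobel(g,cv2.CV_32F,1,0),cv2.Sobel(g,cv2.CV_32F,0,1)
def cost(q,vs,gs):
    c=0
    for p,(gx,gy) in zip(vs,gs):
        for a,b in SEG:
            P=T(q,np.linspace(a,b,25)); uv=np.array([proj(p,X) for X in P]).astype(np.float32)
            n=np.array([-(uv[-1]-uv[0])[1],(uv[-1]-uv[0])[0]]); L=np.linalg.norm(n); n/=L
            f=lambda G:cv2.remap(G,uv[:,:1],uv[:,1:],cv2.INTER_LINEAR)[:,0]
            c-=L*np.mean(np.minimum(abs(f(gx)*n[0]+f(gy)*n[1]),60))
    return c/1000
def pfit(vs,q):
    for s,d in((3,.012),(1.5,.006),(.8,.003)):
        gs=[gmag(p,s) for p in vs]
        r=minimize(cost,q,args=(vs,gs),method='Nelder-Mead',options=dict(initial_simplex=[q]+[np.array(q)+e for e in np.diag([d,d,d*8])],xatol=5e-5,fatol=1e-5)); q=r.x
    return q,r.fun
E
python3 - <<'E'
from pan import *
import pickle
np.set_printoptions(precision=4,suppress=True)
vs=pickle.load(open('v2.pkl','rb'))
q0=[.56,.15,np.pi-.2]
for sel in([0,1,2],[0],[1],[0,1],[0,2]):
    q,f=pfit([vs[i] for i in sel],q0); print(sel,q[:2],np.degrees(q[2])-180,f)
    if len(sel)==3: Q=q
np.save('panel.npy',Q)
tiles=[]
for p in vs:
    u=proj(p,[Q[0],Q[1],.09]).astype(int); hw=55 if p is vs[0] else 45
    x,y=u-hw; y=max(y,0); k=266/(2*hw)
    c=np.clip(cv2.resize(p['color'][y:y+2*hw,x:x+2*hw,::-1],(266,266),interpolation=cv2.INTER_CUBIC).astype(float)*1.9,0,255).astype(np.uint8); o=c.copy()
    tr=lambda X:tuple(int(v) for v in ((proj(p,X)-[x,y]+.5)*k))
    for a,b in SEG:
        A,B=T(Q,np.array([a,b])); cv2.line(o,tr(A),tr(B),(0,255,0),1)
    for z,col in((.107,(0,0,255)),(.115,(0,255,255)),(.123,(255,0,0))):
        cv2.circle(o,tr(T(Q,np.array([[-.0135,0,z]]))[0]),2,col,-1)
    tiles.append(np.vstack([c,o]))
cv2.imwrite('pics/p1.png',np.hstack(tiles))
E
```

```text
[0, 1, 2] [0.5595 0.1408] 15.884350556767004 -62.13028335571289
[0] [0.5597 0.1407] 15.772998650519895 -33.52339553833008
[1] [0.5584 0.1421] 15.424384327997586 -14.116901397705078
[0, 1] [0.5595 0.1407] 15.596406000903215 -47.4145622253418
[0, 2] [0.5595 0.1407] 15.828731518849168 -48.15132141113281
```

View pics/p1.png

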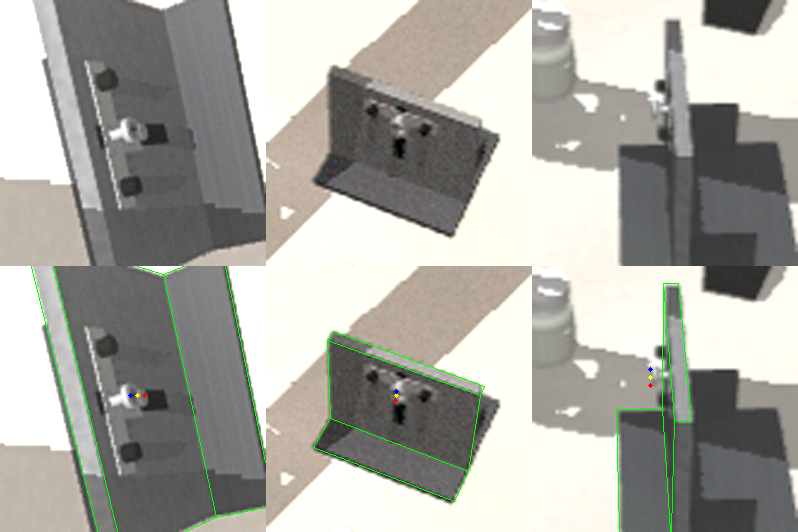

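The panel fit is good: (0.5595,0.1408), yaw 180+15.8°. The screw seems to sit above mid-range, so I'll take a closer, flatter look.

To row units: 87 mm / 1000 = 0.087, 50 mm / 1000 = 0.05, 20 degrees / 90 = 0.2222.

Request:
send_rows:
  rows: "0.2222 0 0 0 0.05 0.087 1;0.2222 0 0 0 0.05 0.087 1;0.2222 0 0 0 0.05 0.087 1;0.2222 0 0 0 0.05 0.087 1"

```text
time: 3.98
eef_pos: [0.6801, 0.0777, 0.2529]
tcp_rot: [0.642, 0.641, -0.297, -0.298]
contact_force: [0.7, 0.4, 1.2]
opening: 1.005
finger_force: 0.0
```

Run:
```python
from pan import *
import pickle
np.set_printoptions(precision=4,suppress=True)
p=cam('wrist');pickle.dump(p,open('v3.pkl','wb')); vs=pickle.load(open('v2.pkl','rb'))
Q=np.load('panel.npy'); print(w(p,[0,0,0]))
print('fit w3',pfit([p],Q)); Q,f=pfit([p,vs[0],vs[1],vs[2]],Q);print(Q,np.degrees(Q[2])-180,f); np.save('panel.npy',Q)
th=np.linspace(0,2*np.pi,60); tiles=[]
for p,hw in((p,20),(vs[0],16),(vs[1],14)):
    u=proj(p,T(Q,np.array([[-.0135,0,.115]]))[0]).astype(int); x,y=u-hw; k=266/(2*hw)
    c=np.clip(cv2.resize(p['color'][y:y+2*hw,x:x+2*hw,::-1],(266,266),interpolation=cv2.INTER_NEAREST).astype(float)*1.6,0,255).astype(np.uint8); o=c.copy()
    for z,col in((.111,(0,0,255)),(.115,(0,255,255)),(.119,(255,100,0)),(.123,(0,255,0))):
        C=T(Q,np.c_[0*th-.0135,.007*np.cos(th),z+.007*np.sin(th)])
        pts=np.array([(proj(p,X)-[x,y]+.5)*k for X in C]).astype(np.int32); cv2.polylines(o,[pts],True,col,1)
    tiles.append(np.vstack([c,o]))
cv2.imwrite('pics/s1.png',np.hstack(tiles))
```

```text
[0.7716 0.1496 0.3288]
fit w3 (array([0.5601, 0.141 , 3.4374]), np.float64(-42.614707946777344))
[0.56   0.1408 3.4325] 16.67055607480765 -103.04634857177734
```

View pics/s1.png

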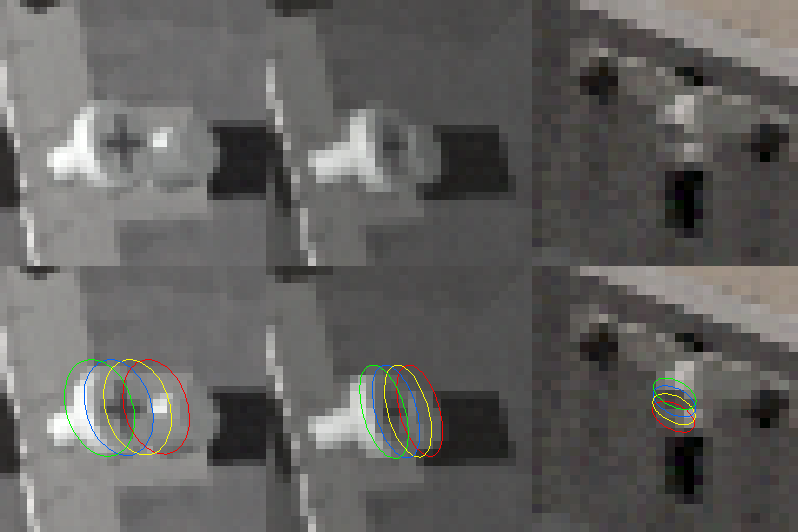

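The zoom shows the head's cross at (123,143) in tile 1 and (390,145) in tile 2, between the rings for z=115 and 123. I'll compute the screw point numerically, and plan the grasp.

Run:
```python
from pan import *
import pickle
np.set_printoptions(precision=4,suppress=True)
a=pickle.load(open('v3.pkl','rb')); vs=pickle.load(open('v2.pkl','rb')); Q=np.load('panel.npy')
ob=[]
for p,hw,c in((a,20,(123,143)),(vs[0],16,(390-266,145))):
    u=proj(p,T(Q,np.array([[-.0135,0,.115]]))[0]).astype(int); px=u-hw+np.array(c)/(266/(2*hw))-.5
    ob.append((p,px)); o,d=ray(p,px); c_,s_=np.cos(Q[2]),np.sin(Q[2]); Rz=np.array([[c_,-s_,0],[s_,c_,0],[0,0,1]])
    ol=Rz.T@(o-[Q[0],Q[1],0]); dl=Rz.T@d; print('plane hit local',ol+dl*((-.0135-ol[0])/dl[0]))
X=tri(ob); print('tri',X,Rz.T@(X-[Q[0],Q[1],0]))
ctrl_s=ctrl.get_state(); R0=R.from_quat(ctrl_s['tcp_rot']).as_matrix(); print(ctrl_s['eef_pos']); print(R0)
# grasp: tool y along +caddy front, x=world y side
yc=np.pi-np.radians(5.5); f=-np.array([np.cos(yc),np.sin(yc),0]); 
G=np.array([.525,-.164,0])+f*.005; print('tab xy',G,'front',f)
Rt=np.c_[np.cross(f,[0,0,-1]),f,[0,0,-1]]
for z in(.30,.156): 
    d=R0.T@(np.array([G[0],G[1],z])-ctrl_s['eef_pos'])*1000; print(z,d,np.degrees(R.from_matrix(R0.T@Rt).as_rotvec()))
```

```text
plane hit local [-0.0135  0.0002  0.1183]
plane hit local [-0.0135 -0.0001  0.1211]
tri [0.5697 0.1445 0.1147] [-0.0103 -0.0008  0.1147]
[0.6806 0.0778 0.2554]
[[ 0.0016  0.6497 -0.7602]
 [ 1.     -0.0012  0.0011]
 [-0.0002 -0.7602 -0.6497]]
tab xy [ 0.53   -0.1645  0.    ] front [ 0.9954 -0.0958 -0.    ]
0.3 [-242.5787 -131.4269   85.2622] [-49.4427   2.3431   5.0616]
0.156 [-242.555   -21.9598  178.8194] [-49.4427   2.3431   5.0616]
```

To row units: -243 mm / 1000 = -0.243, -131 mm / 1000 = -0.131, -49.4 degrees / 90 = -0.5489.

Request:
send_rows:
  rows: "-0.5489 0.0256 0.0567 -0.243 -0.131 0.085 1;-0.5489 0.0256 0.0567 -0.243 -0.131 0.085 1;-0.5489 0.0256 0.0567 -0.243 -0.131 0.085 1;-0.5489 0.0256 0.0567 -0.243 -0.131 0.085 1;-0.5489 0.0256 0.0567 -0.243 -0.131 0.085 1;-0.5489 0.0256 0.0567 -0.243 -0.131 0.085 1;-0.5489 0.0256 0.0567 -0.243 -0.131 0.085 1"

```text
time: 4.9
eef_pos: [0.5305, -0.1648, 0.3003]
tcp_rot: [0.74, 0.672, -0.002, 0.001]
contact_force: [0.1, 0.3, 0.7]
opening: 1.0
finger_force: 0.0
```

Run:
```python
from fit import *
np.set_printoptions(precision=4,suppress=True)
p=cam('wrist');s=ctrl.get_state();R0=R.from_quat(s['tcp_rot']).as_matrix();print(s['eef_pos'],s['contact_force'])
vs=[p,cam('scene'),cam('side')]
q0=[.525,-.164,np.pi-.096]
for sel in([0],[0,1,2],[1]):
    q,f,_=fit([vs[i] for i in sel],q0,CADDY,50);print(sel,q,np.degrees(q[2])-180,f)
yc=np.pi-np.radians(5.5); f=-np.array([np.cos(yc),np.sin(yc),0])
print(R0, np.degrees(np.arctan2(R0[1,1],R0[0,1])))
```

```text
[ 0.5308 -0.1643  0.2989] [0.5666 0.1022 0.3686]
[0] [ 0.5247 -0.1621  3.0219] -6.85612590470447 0.027559189577978004
[0, 1, 2] [ 0.5252 -0.1641  3.0569] -4.850018094855216 0.16257535858856428
[1] [ 0.5257 -0.1658  3.0058] -7.779766193159787 0.02687311274954386
[[ 0.0951  0.9955 -0.0049]
 [ 0.9955 -0.0951 -0.003 ]
 [-0.0035 -0.0046 -1.    ]] -5.455196611029692
```

To row units: 144 mm / 1000 = 0.144, 100 mm / 1000 = 0.1.

Request:
send_rows:
  rows: "0 0 0 0 0 0.05 1;0 0 0 0 0 0.1 1;0 0 0 0 0 0.144 1;0 0 0 0 0 0.144 1"

```text
time: 5.55
eef_pos: [0.5265, -0.1626, 0.147]
tcp_rot: [0.74, 0.673, -0.006, -0.008]
contact_force: [-0.3, -0.2, 0.2]
opening: 0.997
finger_force: 0.0
```

Request:
send_rows:
  rows: "0 0 0 0 0 0 -1;0 0 0 0 0 0 -1;0 0 0 0 0 0 -1;0 0 0 0 0 0 -1;0 0 0 0 0 0 -1;0 0 0 0 0 0 -1;0 0 0 0 0 0 -1;0 0 0 0 0 0 -1"
  grip_force: 60

```text
time: 6.55
eef_pos: [0.5293, -0.1653, 0.1529]
tcp_rot: [0.74, 0.672, -0.004, -0.002]
contact_force: [-0.2, 0.6, 5.8]
opening: 0.109
finger_force: 59.6
```

To row units: -110 mm / 1000 = -0.11, -80 mm / 1000 = -0.08.

Request:
send_rows:
  rows: "0 0 0 0 0 -0.01 -1;0 0 0 0 0 -0.04 -1;0 0 0 0 0 -0.08 -1;0 0 0 0 0 -0.11 -1;0 0 0 0 0 -0.11 -1;0 0 0 0 0 -0.11 -1"

```text
time: 7.3
eef_pos: [0.5286, -0.1642, 0.2594]
tcp_rot: [0.74, 0.672, -0.005, -0.005]
contact_force: [-0.4, -0.8, -2.1]
opening: 0.11
finger_force: 58.7
```

Run:
```python
from fit import *
np.set_printoptions(precision=4,suppress=True)
vs=[cam('scene'),cam('side')];s=ctrl.get_state();R0=R.from_quat(s['tcp_rot']).as_matrix();print(s['eef_pos'],s['contact_force'],s['opening'])
print(R0,np.degrees(np.arctan2(R0[1,1],R0[0,1])))
q0=[.525,-.164,np.pi-.1,s['eef_pos'][2]-.153]
for sel in([0,1],[0],[1]):
    q,f,_=fit([vs[i] for i in sel],q0,CADDY,50);print(sel,q,np.degrees(q[2])-180,f, (R0.T@(q[[0,1,3]]-s['eef_pos'])))
```

```text
[ 0.5285 -0.1642  0.2589] [-0.0048  0.2821 -2.8368] 0.10912034030538682
[[ 0.0959  0.9953 -0.0143]
 [ 0.9954 -0.0959  0.0016]
 [ 0.0002 -0.0144 -0.9999]] -5.502572996925591
[0, 1] [ 0.5224 -0.165   3.05    0.1055] -5.247243704638976 1.252088457074859 [-0.0015 -0.0038  0.1535]
[0] [ 0.5249 -0.1626  3.0084  0.1097] -7.631356513685688 0.563837800006828 [ 0.0011 -0.0015  0.1492]
[1] [ 0.5219 -0.1634  3.0741  0.1062] -3.867618090827534 0.6685044800902965 [ 0.0001 -0.0044  0.1528]
```

Caddy lifted, about 0.28 kg. Now working out the moves to a standoff in front of the screw.

```bash
cat > tgt.py <<'E'
from h import *
np.set_printoptions(precision=2,suppress=True)
YAW=np.radians(16.4); P0=np.array([.560,.1408]); n=np.array([np.cos(YAW),np.sin(YAW),0]); TX=np.array([-n[1],n[0],0])
RT=np.c_[TX,n,[0,0,-1]]
def tgt(d,bottom,lat=0): return np.r_[P0,0]+n*(d+.005)-TX*.001+TX*lat+np.array([0,0,bottom+.153])
def rel(X,Rt=RT):
    s=ctrl.get_state(); R0=R.from_quat(s['tcp_rot']).as_matrix()
    return R0.T@(X-s['eef_pos'])*1000, np.degrees(R.from_matrix(R0.T@Rt).as_rotvec())
def loc():  # back-face distance, lateral, bottom of caddy, tilt error
    s=ctrl.get_state(); R0=R.from_quat(s['tcp_rot']).as_matrix(); X=np.array(s['eef_pos'])-tgt(0,0)
    f=np.array(s['contact_force']); return dict(d=X@n*1e3,lat=X@TX*1e3,bottom=X[2]*1e3,F=[f@n,f@TX,f[2]],rot=np.degrees(R.from_matrix(RT.T@R0).as_rotvec()),t=s['time'])
E
python3 -c "
from tgt import *
print(rel(tgt(.05,.18)))"
```

```text
(array([326.19,  52.45, -74.79]), array([ -0.81,  -0.17, -21.9 ]))
```

To row units: 326 mm / 1000 = 0.326, 260 mm / 1000 = 0.26, -21.9 degrees / 90 = -0.2433.

Request:
send_rows:
  rows: "0 0 0 0 0 -0.04 -1;0 0 0 0 0 -0.075 -1;-0.0011 0 -0.0333 0.04 0.006 -0.075 -1;-0.0022 0 -0.0778 0.09 0.014 -0.075 -1;-0.0033 0 -0.1222 0.145 0.024 -0.075 -1;-0.0044 -0.0011 -0.1667 0.2 0.033 -0.075 -1;-0.0067 -0.0011 -0.2111 0.26 0.042 -0.075 -1;-0.0089 -0.0022 -0.2433 0.326 0.052 -0.075 -1"

```text
time: 8.4
eef_pos: [0.6122, 0.1523, 0.3334]
tcp_rot: [0.598, 0.801, -0.001, 0.002]
contact_force: [1.0, -0.7, -2.4]
opening: 0.111
finger_force: 58.9
```

```bash
python3 -c "
from tgt import *
print(loc());print(rel(tgt(.04,.056)))"
```

```text
{'d': np.float64(48.30529266042577), 'lat': np.float64(-2.683277439601341), 'bottom': np.float64(180.38620229016325), 'F': [np.float64(0.8049914168099082), np.float64(-0.9426704133655771), np.float64(-2.3653515152131788)], 'rot': array([-0.01, -0.21, -0.08]), 't': 8.4}
(array([  3.15,  -8.32, 124.37]), array([0.01, 0.21, 0.08]))
```

To row units: 126 mm / 1000 = 0.126, 85 mm / 1000 = 0.085, 0.2 degrees / 90 = 0.0022.

Request:
send_rows:
  rows: "0 0.0022 0.0011 0.002 -0.004 0.04 -1;0 0.0022 0.0011 0.003 -0.008 0.085 -1;0 0.0022 0.0011 0.003 -0.008 0.126 -1;0 0.0022 0.0011 0.003 -0.008 0.126 -1;0 0.0022 0.0011 0.003 -0.008 0.126 -1"

```text
time: 9.02
eef_pos: [0.605, 0.1509, 0.2105]
tcp_rot: [0.6, 0.8, 0.002, 0.002]
contact_force: [0.3, 0.6, -1.3]
opening: 0.105
finger_force: 59.1
```

```bash
python3 -c "
from tgt import *
print(loc());print(rel(tgt(.016,.054)))
T=[]
for n_,hw in(('scene',40),('side',45),('wrist',110)):
    p=cam(n_);x,y=np.maximum(proj(p,[.585,.148,.13]).astype(int)-hw,0); c=p['color'][y:y+2*hw,x:x+2*hw,::-1].astype(float)
    T.append(cv2.resize(np.clip(c*(1.9),0,255).astype(np.uint8),(266,500 if 0 else 266),interpolation=cv2.INTER_CUBIC))
cv2.imwrite('pics/a1.png',np.hstack(T))
"
```

```text
{'d': np.float64(41.05056554605995), 'lat': np.float64(-2.0501610662517056), 'bottom': np.float64(57.49079014247166), 'F': [np.float64(0.46233529790848293), np.float64(0.45342057424665483), np.float64(-1.2799257202814507)], 'rot': array([-0.25, -0.04,  0.11]), 't': 9.025}
(array([  2.  , -25.07,   3.38]), array([ 0.25,  0.04, -0.11]))
```

View pics/a1.png

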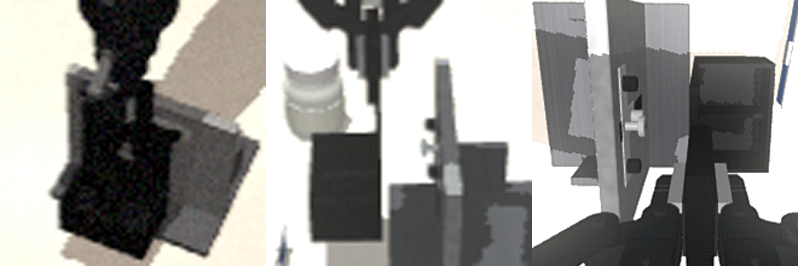

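The views show the caddy upright and square in front of the panel with about 40 mm of gap, and screw and bumpers clear. Closing in.

To row units: -24 mm / 1000 = -0.024, -16 mm / 1000 = -0.016.

Request:
send_rows:
  rows: "0 0 0 0.002 -0.008 0.003 -1;0 0 0 0.002 -0.016 0.003 -1;0 0 0 0.002 -0.024 0.003 -1;0 0 0 0.002 -0.024 0.003 -1;0 0 0 0.002 -0.024 0.003 -1;0 0 0 0.002 -0.024 0.003 -1"

```text
time: 9.93
eef_pos: [0.581, 0.1461, 0.2066]
tcp_rot: [0.6, 0.8, 0.001, 0.001]
contact_force: [0.6, -0.3, -2.0]
opening: 0.111
finger_force: 59.2
```

```bash
python3 -c "
from tgt import *
print(loc())"
```

```text
{'d': np.float64(16.681207465172196), 'lat': np.float64(0.12630664534868385), 'bottom': np.float64(53.61929996155232), 'F': [np.float64(0.4576216688300767), np.float64(-0.4162943836800107), np.float64(-1.956043467553459)], 'rot': array([-0.2 , -0.03,  0.1 ]), 't': 9.925}
```

To row units: -5 mm / 1000 = -0.005, -3.5 mm / 1000 = -0.0035.

Request:
send_rows:
  rows: "0 0 0 0 -0.002 0 -1;0 0 0 0 -0.0035 0 -1;0 0 0 0 -0.005 0 -1;0 0 0 0 -0.005 0 -1;0 0 0 0 -0.005 0 -1"

```text
time: 10.55
eef_pos: [0.5761, 0.1447, 0.2066]
tcp_rot: [0.6, 0.8, 0.001, 0.001]
contact_force: [-0.3, -0.0, -1.9]
opening: 0.111
finger_force: 59.2
```

```bash
python3 -c "
from tgt import *
print(loc())"
```

```text
{'d': np.float64(11.506045988543928), 'lat': np.float64(0.1701689168566115), 'bottom': np.float64(53.57402683922971), 'F': [np.float64(-0.3188213543286695), np.float64(0.09101384969609416), np.float64(-1.8540429109195713)], 'rot': array([-0.2 , -0.03,  0.11]), 't': 10.55}
```

To row units: -2.5 mm / 1000 = -0.0025, -1 mm / 1000 = -0.001.

Request:
send_rows:
  rows: "0 0 0 0 -0.001 0 -1;0 0 0 0 -0.0025 0 -1;0 0 0 0 -0.0025 0 -1;0 0 0 0 -0.0025 0 -1"

```text
time: 11.05
eef_pos: [0.5737, 0.144, 0.2066]
tcp_rot: [0.6, 0.8, 0.001, 0.001]
contact_force: [-0.1, -0.4, -1.6]
opening: 0.109
finger_force: 59.2
```

To row units: -2 mm / 1000 = -0.002, -1 mm / 1000 = -0.001.

Request:
send_rows:
  rows: "0 0 0 0 -0.001 0 -1;0 0 0 0 -0.002 0 -1;0 0 0 0 -0.002 0 -1;0 0 0 0 -0.002 0 -1"

```text
time: 11.55
eef_pos: [0.5719, 0.1435, 0.2066]
tcp_rot: [0.6, 0.8, 0.001, 0.001]
contact_force: [1.8, 0.6, -2.7]
opening: 0.112
finger_force: 59.0
```

```bash
python3 -c "
from tgt import *
print(loc())"
```

```text
{'d': np.float64(7.184921374298541), 'lat': np.float64(0.1844077287257587), 'bottom': np.float64(53.586638784931445), 'F': [np.float64(1.9302053739740668), np.float64(0.08171438091043537), np.float64(-2.7285369348013986)], 'rot': array([-0.23, -0.03,  0.11]), 't': 11.55}
```

To row units: -2 mm / 1000 = -0.002, -1 mm / 1000 = -0.001.

Request:
send_rows:
  rows: "0 0 0 0 -0.001 0 -1;0 0 0 0 -0.002 0 -1;0 0 0 0 -0.002 0 -1;0 0 0 0 -0.002 0 -1"

```text
time: 12.05
eef_pos: [0.5703, 0.1429, 0.2067]
tcp_rot: [0.6, 0.8, 0.002, 0.002]
contact_force: [3.7, 1.6, -4.3]
opening: 0.108
finger_force: 58.7
```

```bash
python3 -c "
from tgt import *
print(loc())"
```

```text
{'d': np.float64(5.445597909304885), 'lat': np.float64(0.16051784905626712), 'bottom': np.float64(53.69607432612889), 'F': [np.float64(3.989453337045081), np.float64(0.5223268743584804), np.float64(-4.254157628607617)], 'rot': array([-0.28, -0.03,  0.11]), 't': 12.05}
```

To row units: -2 mm / 1000 = -0.002, -1 mm / 1000 = -0.001.

Request:
send_rows:
  rows: "0 0 0 0 -0.001 0 -1;0 0 0 0 -0.002 0 -1;0 0 0 0 -0.002 0 -1;0 0 0 0 -0.002 0 -1"

```text
time: 12.55
eef_pos: [0.5684, 0.1424, 0.2067]
tcp_rot: [0.6, 0.8, 0.002, 0.002]
contact_force: [5.3, 1.3, -5.0]
opening: 0.112
finger_force: 58.6
```

```bash
python3 -c "
from tgt import *
print(loc())
T=[]
for n_,hw in(('scene',30),('side',30),('wrist',90)):
    p=cam(n_);x,y=np.maximum(proj(p,[.57,.146,.125]).astype(int)-hw,0); c=p['color'][y:y+2*hw,x:x+2*hw,::-1].astype(float)
    T.append(cv2.resize(np.clip(c*(1.9),0,255).astype(np.uint8),(266,266),interpolation=cv2.INTER_CUBIC))
cv2.imwrite('pics/a2.png',np.hstack(T))
"
```

```text
{'d': np.float64(3.548011950530253), 'lat': np.float64(0.1580052439140241), 'bottom': np.float64(53.71858790973602), 'F': [np.float64(5.490810883663414), np.float64(-0.2504206601675085), np.float64(-5.0150272589633635)], 'rot': array([-0.32, -0.03,  0.11]), 't': 12.55}
```

View pics/a2.png

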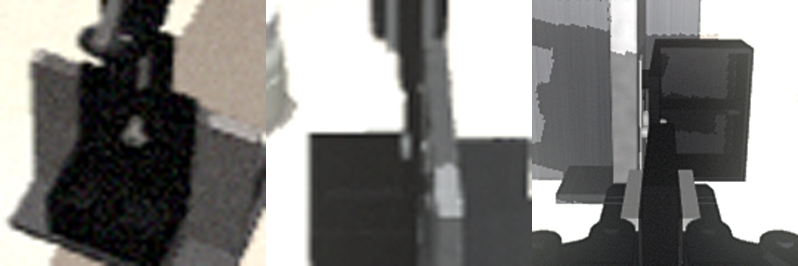

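The scene crop at (133,130) shows the screw head showing through the wide opening, and the side crop shows it poking out of the plate's front. The force is soft, as from the bumpers, so I'll press on.

To row units: -2 mm / 1000 = -0.002, -1 mm / 1000 = -0.001.

Request:
send_rows:
  rows: "0 0 0 0 -0.001 0 -1;0 0 0 0 -0.002 0 -1;0 0 0 0 -0.002 0 -1;0 0 0 0 -0.002 0 -1"

```text
time: 13.2
eef_pos: [0.5669, 0.142, 0.2067]
tcp_rot: [0.6, 0.8, 0.003, 0.002]
contact_force: [5.8, 1.8, -6.3]
opening: 0.106
finger_force: 58.5
```

To row units: -2 mm / 1000 = -0.002, -1 mm / 1000 = -0.001.

Request:
send_rows:
  rows: "0 0 0 0 -0.001 0 -1;0 0 0 0 -0.002 0 -1;0 0 0 0 -0.002 0 -1;0 0 0 0 -0.002 0 -1"

```text
time: 13.7
eef_pos: [0.5653, 0.1415, 0.2067]
tcp_rot: [0.6, 0.8, 0.003, 0.003]
contact_force: [6.6, 2.6, -6.0]
opening: 0.106
finger_force: 58.5
```

```bash
python3 -c "
from tgt import *
print(loc())"
```

```text
{'d': np.float64(0.3228664806607448), 'lat': np.float64(0.167887811143159), 'bottom': np.float64(53.745781463475865), 'F': [np.float64(7.095261314830572), np.float64(0.605262454215372), np.float64(-5.955999626853527)], 'rot': array([-0.48, -0.03,  0.12]), 't': 13.7}
```

To row units: 6 mm / 1000 = 0.006, -1.5 mm / 1000 = -0.0015.

Request:
send_rows:
  rows: "0 0 0 0 -0.0015 0 -1;0 0 0 0 -0.0015 0 -1;0 0 0 0 -0.0015 0.002 -1;0 0 0 0 -0.0015 0.004 -1;0 0 0 0 -0.0015 0.006 -1;0 0 0 0 -0.0015 0.006 -1"

```text
time: 14.45
eef_pos: [0.5655, 0.1413, 0.2036]
tcp_rot: [0.6, 0.8, 0.005, 0.004]
contact_force: [6.6, 1.1, 0.4]
opening: 0.11
finger_force: 59.8
```

```bash
python3 -c "
from tgt import *
print(loc())"
```

```text
{'d': np.float64(0.42407535577259603), 'lat': np.float64(-0.11286738528771144), 'bottom': np.float64(50.638846020384875), 'F': [np.float64(6.596669386268284), np.float64(-0.7938711605457647), np.float64(0.38079240236817535)], 'rot': array([-0.75, -0.08,  0.13]), 't': 14.45}
```

It moved 3 mm down of 6 and leaned 0.75°, so the plate may not be deep enough. I'll back up, correct the lean and press deeper.

To row units: -6 mm / 1000 = -0.006, -3 mm / 1000 = -0.003, 1.2 degrees / 90 = 0.0133.

Request:
send_rows:
  rows: "0.0056 0 0 0 0 -0.003 -1;0.0111 0 0 0 0 -0.006 -1;0.0133 0 0 0 -0.001 -0.006 -1;0.0133 0 0 0 -0.002 -0.006 -1;0.0133 0 0 0 -0.002 -0.006 -1;0.0133 0 0 0 -0.002 -0.006 -1"

```text
time: 15.2
eef_pos: [0.5635, 0.1408, 0.2077]
tcp_rot: [0.6, 0.8, -0.003, -0.002]
contact_force: [9.8, 3.3, -5.2]
opening: 0.107
finger_force: 58.9
```

```bash
python3 -c "
from tgt import *
print(loc())"
```

```text
{'d': np.float64(-1.6691585915177976), 'lat': np.float64(0.003824168145132999), 'bottom': np.float64(54.662010727712484), 'F': [np.float64(10.319280215195128), np.float64(0.4008784263959093), np.float64(-5.209279680699632)], 'rot': array([ 0.43, -0.06,  0.14]), 't': 15.2}
```

To row units: 6 mm / 1000 = 0.006, 4 mm / 1000 = 0.004.

Request:
send_rows:
  rows: "0 0 0 0 0 0.002 -1;0 0 0 0 0 0.004 -1;0 0 0 0 0 0.006 -1;0 0 0 0 0 0.006 -1"

```text
time: 15.7
eef_pos: [0.5646, 0.1408, 0.2044]
tcp_rot: [0.6, 0.8, -0.002, -0.0]
contact_force: [9.5, 2.9, 2.6]
opening: 0.108
finger_force: 60.0
```

```bash
python3 -c "
from tgt import *
print(loc())"
```

```text
{'d': np.float64(-0.5743027558844284), 'lat': np.float64(-0.25710961061797705), 'bottom': np.float64(51.39924626827305), 'F': [np.float64(9.8851774173915), np.float64(0.09922196242546288), np.float64(2.6317768849638647)], 'rot': array([ 0.24, -0.11,  0.14]), 't': 15.7}
```

To row units: 4 mm / 1000 = 0.004, 2 mm / 1000 = 0.002.

Request:
send_rows:
  rows: "0 0 0 0 -0.0005 0.002 -1;0 0 0 0 -0.0005 0.004 -1;0 0 0 0 -0.0005 0.004 -1"

```text
time: 16.08
eef_pos: [0.5643, 0.1406, 0.2006]
tcp_rot: [0.6, 0.8, -0.002, -0.0]
contact_force: [8.9, 2.8, 1.0]
opening: 0.11
finger_force: 60.0
```

```bash
python3 -c "
from tgt import *
print(loc())"
```

```text
{'d': np.float64(-0.9490494183404599), 'lat': np.float64(-0.36500865513544983), 'bottom': np.float64(47.584177904713336), 'F': [np.float64(9.278432627324403), np.float64(0.14334368740696224), np.float64(0.9817660414464391)], 'rot': array([ 0.2 , -0.12,  0.14]), 't': 16.075}
```

It is sliding now at constant force.

To row units: 6 mm / 1000 = 0.006, 4 mm / 1000 = 0.004.

Request:
send_rows:
  rows: "0 0 0 0 0 0.002 -1;0 0 0 0 0 0.004 -1;0 0 0 0 0 0.006 -1;0 0 0 0 0 0.006 -1"

```text
time: 16.58
eef_pos: [0.5642, 0.1406, 0.1946]
tcp_rot: [0.6, 0.8, -0.002, -0.0]
contact_force: [9.6, 1.6, 1.7]
opening: 0.113
finger_force: 60.0
```

```bash
python3 -c "
from tgt import *
print(loc())"
```

```text
{'d': np.float64(-0.991774776212126), 'lat': np.float64(-0.4235604947700735), 'bottom': np.float64(41.63587696347848), 'F': [np.float64(9.650452710085787), np.float64(-1.1297053922730962), np.float64(1.6904061291090113)], 'rot': array([ 0.2 , -0.13,  0.14]), 't': 16.575}
```

To row units: 5 mm / 1000 = 0.005, 4 mm / 1000 = 0.004.

Request:
send_rows:
  rows: "0 0 0 0 0 0.002 -1;0 0 0 0 0 0.004 -1;0 0 0 0 0 0.005 -1;0 0 0 0 0 0.005 -1"

```text
time: 17.08
eef_pos: [0.5643, 0.1406, 0.1898]
tcp_rot: [0.6, 0.8, -0.002, -0.0]
contact_force: [9.0, 3.3, 1.5]
opening: 0.111
finger_force: 60.0
```

To row units: 2 mm / 1000 = 0.002, 1 mm / 1000 = 0.001.

Request:
send_rows:
  rows: "0 0 0 0 0 0.001 -1;0 0 0 0 0 0.002 -1;0 0 0 0 0 0.002 -1"

```text
time: 17.45
eef_pos: [0.5638, 0.1404, 0.1874]
tcp_rot: [0.6, 0.8, -0.003, -0.001]
contact_force: [8.7, 2.5, 1.6]
opening: 0.111
finger_force: 59.7
```

```bash
python3 -c "
from tgt import *
print(loc())"
```

```text
{'d': np.float64(-1.4906248054209106), 'lat': np.float64(-0.41247694009532865), 'bottom': np.float64(34.418941251972676), 'F': [np.float64(9.025298779114735), np.float64(-0.06909888693596411), np.float64(1.565315045397444)], 'rot': array([ 0.29, -0.13,  0.13]), 't': 17.45}
```

Near home; continuing until the firm stop.

To row units: 2 mm / 1000 = 0.002, 1 mm / 1000 = 0.001.

Request:
send_rows:
  rows: "0 0 0 0 0 0.001 -1;0 0 0 0 0 0.002 -1;0 0 0 0 0 0.002 -1"

```text
time: 17.82
eef_pos: [0.5638, 0.1404, 0.1857]
tcp_rot: [0.6, 0.8, -0.003, -0.001]
contact_force: [8.0, 1.5, 2.4]
opening: 0.11
finger_force: 60.0
```

To row units: 2 mm / 1000 = 0.002, 1 mm / 1000 = 0.001.

Request:
send_rows:
  rows: "0 0 0 0 0 0.001 -1;0 0 0 0 0 0.002 -1;0 0 0 0 0 0.002 -1"

```text
time: 18.2
eef_pos: [0.564, 0.1405, 0.1853]
tcp_rot: [0.6, 0.8, -0.003, -0.001]
contact_force: [6.4, 1.4, 6.7]
opening: 0.11
finger_force: 60.9
```

```bash
python3 -c "
from tgt import *
print(loc())"
```

```text
{'d': np.float64(-1.2428915596753327), 'lat': np.float64(-0.41900805007667935), 'bottom': np.float64(32.33045478012256), 'F': [np.float64(6.534634020882564), np.float64(-0.468236342431972), np.float64(6.685873705544386)], 'rot': array([ 0.27, -0.13,  0.12]), 't': 18.2}
```

A firm stop at bottom = 32.3 mm, so the screw is at about 117, which agrees with the pictures. The backward force also dropped, as when the catch snaps out. One more push, then I'll ease the forces off and open.

To row units: 2 mm / 1000 = 0.002, 1 mm / 1000 = 0.001.

Request:
send_rows:
  rows: "0 0 0 0 0 0.001 -1;0 0 0 0 0 0.002 -1;0 0 0 0 0 0.002 -1"

```text
time: 18.58
eef_pos: [0.5642, 0.1405, 0.1851]
tcp_rot: [0.6, 0.8, -0.003, -0.0]
contact_force: [4.0, 1.8, 14.2]
opening: 0.11
finger_force: 61.9
```

To row units: -4 mm / 1000 = -0.004, -3 mm / 1000 = -0.003.

Request:
send_rows:
  rows: "0 0 0 0 0.001 -0.001 -1;0 0 0 0 0.002 -0.003 -1;0 0 0 0 0.0025 -0.004 -1;0 0 0 0 0.0025 -0.004 -1;0 0 0 0 0.0025 -0.004 -1"

```text
time: 19.2
eef_pos: [0.5646, 0.1407, 0.1852]
tcp_rot: [0.6, 0.8, -0.005, -0.002]
contact_force: [4.2, 1.5, 7.4]
opening: 0.109
finger_force: 60.3
```

```bash
python3 -c "
from tgt import *
print(loc())"
```

```text
{'d': np.float64(-0.6575288357486668), 'lat': np.float64(-0.39613812872499843), 'bottom': np.float64(32.20678489905659), 'F': [np.float64(4.503071508189961), np.float64(0.26726628935074426), np.float64(7.439804770162982)], 'rot': array([ 0.62, -0.12,  0.11]), 't': 19.2}
```

To row units: 2.5 mm / 1000 = 0.0025, 2 mm / 1000 = 0.002, -0.5 degrees / 90 = -0.0056.

Request:
send_rows:
  rows: "-0.0033 0 0 0 0.001 -0.0005 -1;-0.0056 0 0 0 0.002 -0.001 -1;-0.0056 0 0 0 0.0025 -0.001 -1;-0.0056 0 0 0 0.0025 -0.001 -1;-0.0056 0 0 0 0.0025 -0.001 -1"

```text
time: 19.82
eef_pos: [0.5655, 0.141, 0.1852]
tcp_rot: [0.6, 0.8, -0.003, -0.001]
contact_force: [1.9, -0.9, 6.0]
opening: 0.109
finger_force: 60.7
```

```bash
python3 -c "
from tgt import *
print(loc())"
```

```text
{'d': np.float64(0.33649663576764954), 'lat': np.float64(-0.3738756204397358), 'bottom': np.float64(32.207257640483654), 'F': [np.float64(1.6022087846619724), np.float64(-1.3586095253676045), np.float64(6.027481516519666)], 'rot': array([ 0.41, -0.12,  0.08]), 't': 19.825}
```

Request:
send_rows:
  rows: "0 0 0 0 0 0 -0.2;0 0 0 0 0 0 -0.2;0 0 0 0 0 0 -0.2;0 0 0 0 0 0 -0.2;0 0 0 0 0 0 -0.2"
  grip_force: 20

```text
time: 20.45
eef_pos: [0.5644, 0.1413, 0.1822]
tcp_rot: [0.6, 0.8, -0.004, -0.003]
contact_force: [0.6, 0.3, 0.1]
opening: 0.395
finger_force: 0.0
```

To row units: -150 mm / 1000 = -0.15, -120 mm / 1000 = -0.12.

Request:
send_rows:
  rows: "0 0 0 0 0 -0.01 -0.2;0 0 0 0 0 -0.04 -0.2;0 0 0 0 0 -0.08 -0.2;0 0 0 0 0 -0.12 -0.2;0 0 0 0 0 -0.15 -0.2;0 0 0 0 0 -0.15 -0.2"

```text
time: 21.2
eef_pos: [0.5672, 0.1419, 0.3368]
tcp_rot: [0.6, 0.8, -0.001, 0.0]
contact_force: [-0.1, -0.4, 0.2]
opening: 0.401
finger_force: 0.0
```

```bash
python3 -c "
from fit import *
import tgt
np.set_printoptions(precision=4,suppress=True)
s=ctrl.get_state();print(s['time'],s['eef_pos'],s['contact_force'])
vs=[cam(n) for n in('scene','side','wrist')]
T=[]
for p,hw in zip(vs,(30,35,90)):
    x,y=np.maximum(proj(p,[.57,.146,.115]).astype(int)-hw,0); c=p['color'][y:y+2*hw,x:x+2*hw,::-1].astype(float)
    T.append(cv2.resize(np.clip(c*2.2,0,255).astype(np.uint8),(266,266),interpolation=cv2.INTER_CUBIC))
cv2.imwrite('pics/z1.png',np.hstack(T))
q,f,_=fit([vs[0],vs[1]],[.564,.142,np.pi+.286,.034],CADDY,38);print(q,np.degrees(q[2])-180,f)
"
```

```text
21.2 [0.5672 0.1419 0.3368] [-0.1164 -0.4131  0.235 ]
[0.5618 0.1389 3.4198 0.0277] 15.940628148032829 0.3976599978493205
```

View pics/z1.png

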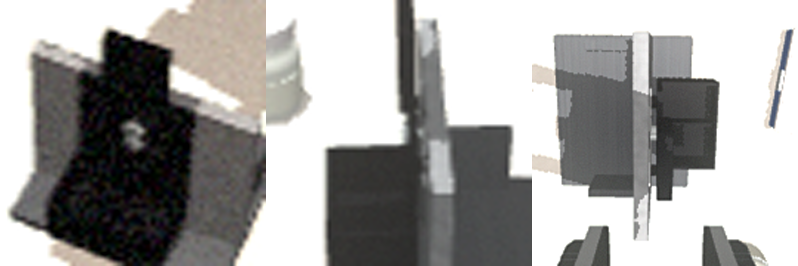

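The final crops show the caddy hanging upright and released, with the head at (133,130) in the scene crop and a second bright spot just below it. I'll check numerically whether that spot is the catch pin.

```bash
python3 -c "
from fit import *
np.set_printoptions(precision=1,suppress=True,linewidth=200)
ps=[cam('scene') for _ in range(6)]
p=ps[0]; g=np.mean([cv2.cvtColor(a['color'],cv2.COLOR_RGB2GRAY) for a in ps],0)
Q=np.load('panel.npy')
for nm,X in(('head',[-.0135,0,.1173]),('catch tip',[-.009,0,.0948]),('open ctr',[-.0095,0,.0973])): print(nm,proj(p,T(Q,np.array([X]))[0]))
u=proj(p,T(Q,np.array([[-.0135,0,.11]]))[0]).astype(int); print(u); print(np.round(g[u[1]-9:u[1]+12,u[0]-8:u[0]+10]).astype(int))
"
```

```text
head [273.5 193.1]
catch tip [273.8 196.5]
open ctr [273.8 196.1]
[273 194]
[[ 2  3  6  1  3  5  9  7  3  2  7  3  8  4  4  5  8 42]
 [ 5  5  4  7  5  3  3  4  7  2  6  4  2  4  7  4  5 13]
 [ 4  6  5  8  6  4  5  3  7  6  3  6  4  4  3  4  8  4]
 [ 3  4  5  7  4  2  4  3  6  3  3  4  4  4  7  6  3  4]
 [ 6  2  4  6  5  4  4  7  5  6  4  4  4  5  2  4  4  7]
 [ 7  4  5  3  5  5  4 24 44 31  9  6  3  5  3  4  4  3]
 [ 5  4  7  4  5  3 30 48 71 71 48 13  5  2  7  3  4  5]
 [ 4  6  4  5  2  4 22 33 32 46 75 47  6  4  3  4  1  5]
 [ 3  7  3  6  4  7  2 32 36 46 41 16  6  6  3  6  5  3]
 [ 3  5  4  7  5  4 19 38 51 60 36 11  5  7  3  4  4  6]
 [ 6  4  3  4  4  3  7 21 42 56 60 36 10  3  2  6  6  7]
 [ 3  3  4  5  2  5  4 10 30 44 32 16  7  6  6  8  2  5]
 [ 6  3  4  4  5  5  4  4  5  7 11  5  8  4  5  6  5  6]
 [ 6  5  5  2  7  7  4  6  3  8  4  4  3  6  3  6  5  4]
 [ 3  6  4  2  5  2  5  3  2  4  3  9  4  7  7  5  6  6]
 [ 1  5  2  3  2  6  4  4  4  4  4  6  8  2  3  6  2  3]
 [ 3  4  1  6  4  6  4  4  7  7  4  5  6  6  5  4  6  5]
 [ 7  3  5  2  4  6  4  6  5  6  4  5  8  7  4  3  5  6]
 [ 2  5  4  4  3  5  4  8  6  6  6  6  4  6  4  4  6  5]
 [ 6  4  4  3  8  4  6  5  4  4  5 10  3  6  4  6  6  6]
 [ 8  5  6  3  5  6  4  8  7  4  4  5  5  3  6  4  3  4]]
```

The second spot is 3.5 px below the head, which is where the extended catch tip should be, and it is as bright as the head. So the pin is out and I'm handing in.

```bash
python3 -c "
from plant import ctrl
print(ctrl.sign_off())"
```

```text
the job is handed in; nothing more can be done
None
```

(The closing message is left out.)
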